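Load the sprung stop into the drilling jig and hold the bearing block against it

TASK

Stand the sprung stop block in the pocket of the drilling jig with its plunger pointing along the channel at the aluminium bearing block, and swing the locking lever fully shut over it. Then slide the bearing block along its channel against the plunger until the plunger is pushed about half way in (roughly 8 N; never all the way in), and finish still holding it there with a steady push so that a colleague can clamp it. Leave the other things on the bench where they are.

Things in the scene. Friction and masses are not known exactly. Their poses are not given: they have to be found in the camera images.
- stop_centre (a point): Centre of the sprung stop block: a loose plain steel block, 44 (x) x 40 (y) x 55 mm high, about 0.5 kg, standing upright on the bench (centre 27.5 mm above it). Its own -y face carries the plunger; the two x faces, 44 mm apart, are free to grip; z up. It goes into the pocket with its axes parallel to the jig's.
- plunger_tip (a point): Centre of the front face of the plunger of the stop block: a round rod of 10 mm with a 16 mm brass head that sticks out horizontally 38 mm from the block's -y face when free, 22 mm above the block's underside (axes as the block's).
- plunger (a joint): How far the plunger is pushed into the stop block, m: 0 free, 0.024 all the way in. Spring of 700 N/m, no preload (0.012 = half way = 8.4 N).
- pocket (a point): Centre of the jig's pocket floor, 12 mm above the bench; axes as the jig's. Pocket 49 x 45 mm (2.5 mm play each side of the stop block), chamfered walls: x sides 8 mm thick, 15 mm high, outer faces 32.5 mm from the middle; front (-y) 8 mm high, below the plunger; back (+y) 34 mm high. Seated, the stop block's centre is 27.5 mm above this point and its top is 2.5 mm below the lever.
- jig: Drilling jig, fixed to the bench: a grey plate 130 (x) x 345 (y) mm, 12 mm thick, with a channel, a pocket and a locking lever. z up; the channel runs along y and the pocket is at its +y end. Origin on the bench, below the channel point.
- channel (a point): Point on the middle line of the channel floor, 105 mm from the pocket's centre towards -y; axes as the jig's. The channel lies between two steel rails 10 mm high and 10 mm wide, 45 mm apart, from 160 mm to the -y side of this point to 55 mm to its +y side.
- lever (a joint): Angle of the jig's locking lever, rad: 0 is shut (at its stop, lying over the middle of the pocket, pointing to the jig's -y); grows to 2.0 as it opens, swinging level towards the jig's -x side (at 1.57 it points to -x). It stays where it is left; about 1 N at the knob moves it.
- lever_knob (a point): Centre of the black upright knob on the lever: a cylinder 16 mm in diameter, 24 mm high, on a flat arm 15 mm wide, 7 mm thick, whose top is 76.5 mm above the bench; this point is 12 mm above the arm's top and 55 mm from the pivot; the arm ends 13 mm beyond it.
- lever_hinge (a point): On the upright pivot axis of the lever, at the height of the knob's centre; 57 mm from the pocket's centre towards the jig's +y.
- work_centre (a point): Centre of the aluminium bearing block, loose in the channel, about 0.4 kg: base 40 (x) x 90 (y) x 36 mm high, with a hump 40 x 50 mm, 20 mm higher, on its middle; a dark bore through along x. The point is 28 mm above its underside, which rests on the channel floor (12 mm above the bench). Its +y end face, 45 mm from the centre, meets the plunger. It slides easily, 2.5 mm play to either rail.
- work: The same bearing block; origin at the centre of its underside.
- stop_block: The same stop block with its plunger; origin at the centre of its underside.
- vee_centre (a point): Bystander: centre of a dark steel vee block 50 x 40 x 38 mm. Leave it.
- plain_centre (a point): Bystander: centre of a plain steel block 30 x 60 x 45 mm without a plunger. Leave it.
- jar_centre (a point): Bystander: centre of a screw jar, 60 mm diameter, 75 mm high. Leave it.
- oil_centre (a point): Bystander: half-way up a grey oil can, 68 mm diameter, 150 mm high. Leave it.
- screwdriver_grip (a point): Bystander: middle of the black handle of a screwdriver lying on the bench. Leave it.
- key_centre (a point): Bystander: middle of a T-shaped steel chuck key, 90 mm long, lying flat. Leave it.
Things that resemble listed ones, but are neither listed nor needed, are in the scene too. What is shaped like the work but turquoise is not meant.

How it is judged:
By the outcome, as a careful person would: the job done as asked, in the order asked, and still so for the second after the job is handed in, while the arm keeps its last pose, push and grip.
It also fails if it takes over 67 s, if anything falls off the work surface, if the arm or the gripper's body presses on something with over 40 N, if the wrist force passes 120 N, or if a joint passes its speed limit or range.

ROBOT

A 7-joint arm with a two-finger parallel gripper is mounted at the origin on the work surface. World frame = base frame: x ahead of the robot, y to its left, z up, the work surface at z = 0. Lengths are in m, angles in rad, forces in N, time in s.
With the tool pointing down it reaches from about 0.425 to 0.875 m from the base axis. Payload 4.7 kg.
Tool frame: the origin (TCP) lies at the very end of the fingers, on their centre line; the grasp point (between the pads) lies 19 mm behind it (ctrl.grasp_offset is the distance from the TCP to the grasp point, in m); z points along the fingers, y is the direction in which the jaws open and shut (so a half turn about z gives the same grasp; the last joint's range is limited). The gripper opens to 87 mm and grips with 3 to 60 N. Pads are 19 mm wide; open, the fingers measure 117 mm over their backs; the gripper's body (75 mm by 190 mm) begins 51 mm behind the grasp point.
Start: joints at [1.332, 0.321, -0.07, 1.45, 0.023, 1.371, -0.057], TCP at [0.163, -0.629, 0.192] pointing down, gripper open.
Joint ranges: [-2.86, 2.86], [-0.3, 2.09], [-1.38, 1.24], [0.06, 2.45], [-1.56, 4.7], [0.09, 2.05], [-2.69, 2.69]. Speed limits (rad/s): [2.57, 2.57, 3.14, 3.14, 3.14, 3.14, 3.14].

INTERFACE

Orientations are given as a rotation vector (axis times angle).
In Python, from bench import ctrl gives the robot as it stands.
- The arm moves only by the shell command python3 -m creep 'ROWS' [FORCE]. ROWS is JSON, a list that holds one entry, the list of rows, each a list of 7 numbers: the opening, from 0 (shut) to 1 (fully open), then the shift along the tool's x, y, z in mm, then the turn, a rotation vector about the tool's x, y, z in rad. In form: [[[grip, dx, dy, dz, rx, ry, rz], ...]]. A call has 1 to 5 rows; each row is the pose to reach, as a shift and turn from the pose commanded when the call began, along the tool's axes at that moment; what a row does not reach only later rows make up. A row lasts 1/10 s, in which the tool goes at most 50 mm and 8.59 degrees, less where a joint would pass 70% of its speed; a pose out of reach is approached as far as the arm can. A call with a gripper value outside its range is refused whole. The fingers move at their own pace and stop on an object; FORCE is the grip in N (left out, the last holds). Time passes only in rows, so rows that repeat a pose let the fingers close. It gives the time, the measured TCP pose, the force and the opening at its end, in the units of the state.
- ctrl.get_state(): the state, without advancing time (a new reading comes with each control period).
- ctrl.get_image(name): name is "scene" or "side" or "wrist"; returns the picture (480x640x3 uint8, red, green, blue); there is no depth.
- ctrl.camera_params(name): a dict with "K" (3x3 intrinsics, pixels), "pose" (4x4, takes a point from camera to world coordinates). Camera axes: x right, y down, z forward; pixel columns grow to the right and rows downward; lengths in m; the calibration is good to about 2 mm. A picture is of the moment at which its call begins: read the wrist's pose just before it. camera_params takes no time and is no camera call; for the wrist camera it gives the pose at the moment of the call.
- ctrl.close_job(): hands the job in, once; it reports no verdict.
The state is a dict: "time": time; "joint_positions": joint angles; "qd": joint speeds; "joint_torque": joint torques, N m; "position": TCP position; "tool_rot": TCP orientation; "ft_force": force on the tool from outside, world axes, zero at the start; "torque": the same for the moment, N m; "grip_width": opening from 0.0 (shut) to 1.0 (fully open).
Only numpy, scipy, OpenCV 4.12 (cv2) and the standard library are available. Lean on these libraries where they do the work, as an engineer would, in place of code of your own. Each camera call takes 0.05 s, during which the arm holds its last target. There are 200 camera calls.

## Working session

There is one attempt and no reset: what is moved stays moved. The work goes in short steps, Python scripts to look and compute and a shell command to move; the robot and the scene stay as the last step left them, time stands still between calls to the robot, and variables do not carry over. Pictures are saved under pics/ and viewed, about 8 in all and at most 12, crops included, and the job is handed in when it is done.

```bash
mkdir -p pics; ls; cat > look.py <<'E'
import cv2,sys,numpy as np
from bench import ctrl
def snap(name,fn,crop=None,s=1):
    im=ctrl.get_image(name)[:,:,::-1].copy()
    cv2.imwrite('pics/raw_'+fn,im)
    if crop: x,y,w,h=crop; im=im[y:y+h,x:x+w]
    cv2.imwrite('pics/'+fn,cv2.resize(im,None,fx=s,fy=s,interpolation=cv2.INTER_CUBIC))
def ray(name,u,v,z,P=None):
    p=P or ctrl.camera_params(name);K=np.array(p['K']);T=np.array(p['pose'])
    d=T[:3,:3]@np.linalg.solve(K,[u,v,1]);o=T[:3,3]
    return o+d*(z-o[2])/d[2]
def proj(name,X):
    p=ctrl.camera_params(name);K=np.array(p['K']);T=np.array(p['pose'])
    c=T[:3,:3].T@(np.array(X)-T[:3,3]);q=K@c;return q[:2]/q[2]
E
python3 - <<'E'
from look import *
for n in('scene','side'): 
    snap(n,n+'0.png'); p=ctrl.camera_params(n); print(n,np.round(p['K'],1).tolist(),np.round(p['pose'],3).tolist())
s=ctrl.get_state();print(s)
E
```

```text
pics
scene [[608.2, 0.0, 312.5], [0.0, 608.2, 232.0], [0.0, 0.0, 1.0]] [[-0.842, 0.455, -0.29, 0.953], [0.539, 0.726, -0.428, 0.623], [0.015, -0.517, -0.856, 1.294], [0.0, 0.0, 0.0, 1.0]]
side [[572.7, 0.0, 309.2], [0.0, 572.7, 238.4], [0.0, 0.0, 1.0]] [[-0.992, -0.073, 0.104, 0.438], [-0.126, 0.506, -0.853, 1.009], [0.01, -0.86, -0.511, 0.68], [0.0, 0.0, 0.0, 1.0]]
{'time': 0.1, 'joint_positions': array([ 1.33210624,  0.32176956, -0.07008817,  1.45153218,  0.0226199 ,
        1.37081819, -0.05689777]), 'qd': array([-0.00012065, -0.00026851, -0.00116359, -0.00125897, -0.00030963,
        0.0003261 ,  0.00195864]), 'joint_torque': array([ 3.10073460e-07, -4.92571306e+01, -4.05708980e-01, -3.13401318e+01,
       -6.41828589e-02,  3.94514774e-02,  8.44199667e-05]), 'position': array([ 0.16237711, -0.62882697,  0.19096799]), 'tool_rot': array([-3.11482885e+00, -3.95867295e-01,  5.17220641e-04]), 'ft_force': array([ 0.23102072,  0.17572304, -0.44433453]), 'torque': array([-0.03727059,  0.00186209, -0.00729806]), 'grip_width': 0.9986210922072964}
```

View pics/scene0.png

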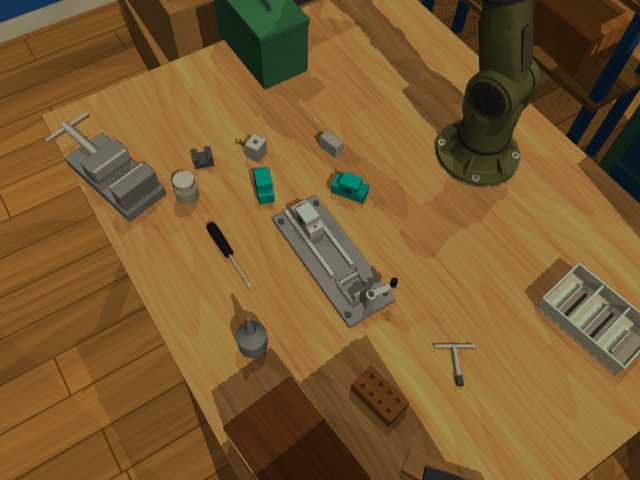

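View pics/side0.png

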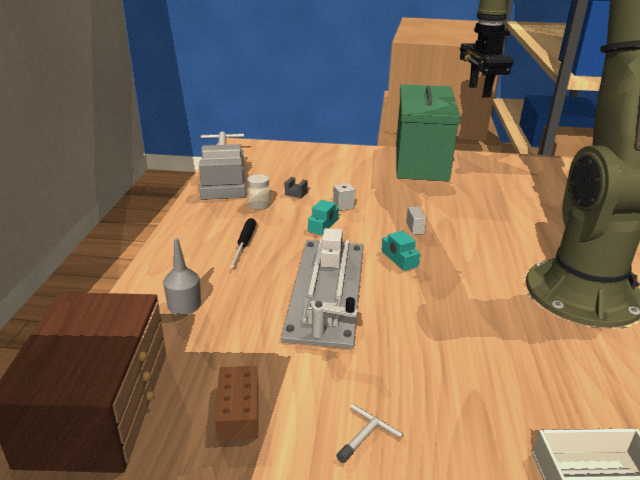

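Scene view: stop block candidates are the grey cube with plunger at (255,148), the plain block (331,143), the turquoise work-alikes at (263,185) and (350,186), and the vee block (203,157). I choose (255,148), which has the brass head at (240,142). The work is in the channel at (308,218), the jig pocket is at about (350,283), and the lever is open with its knob at (394,283). Next is a close crop.

```bash
python3 - <<'E'
import cv2,numpy as np
im=cv2.imread('pics/scene0.png')
r=lambda a,s:cv2.resize(a,None,fx=s,fy=s,interpolation=cv2.INTER_CUBIC)
A=r(im[192:332,265:405],4); B=r(im[128:168,230:270],6)
o=np.zeros((560,800,3),np.uint8); o[:,:560]=A; o[:240,560:]=B
o[250:560,560:]=r(im[280-39:280+38,335:395],4)[:308].repeat(1,0)[:310] if 0 else 0
cv2.imwrite('pics/crop1.png',o)
E
```

```text
(no output)
```

View pics/crop1.png

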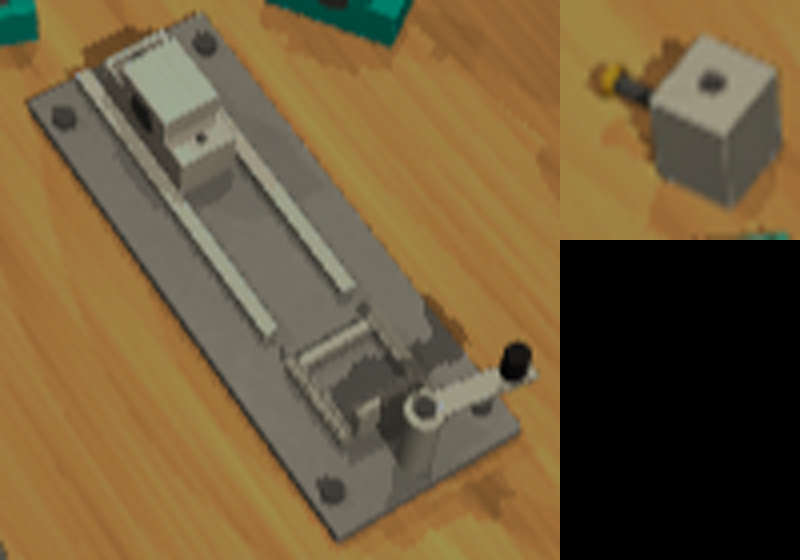

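The crop confirms the choice: the steel cube has a brass-headed plunger and a top hole at (712,82). The pocket is at about (350,375) in the crop, the hinge at (425,407), and the knob top at (518,350).

```bash
cat > est.py <<'E'
from look import *
from scipy.optimize import least_squares
A=lambda x,y:((x+.5)/4-.5+265,(y+.5)/4-.5+192)
B=lambda x,y:((x-560+.5)/6-.5+230,(y+.5)/6-.5+128)
def fit(c3,px,z,x0):
    def f(p):
        c,s=np.cos(p[2]),np.sin(p[2])
        return np.concatenate([proj('scene',[p[0]+c*a-s*b,p[1]+s*a+c*b,z])-q for (a,b),q in zip(c3,px)])
    r=least_squares(f,x0);return r
px=[A(28,103),A(203,12),A(520,432),A(338,533)]
for q in px: print(ray('scene',*q,.012).round(4))
q=[B(705,35),B(778,72),B(727,135),B(653,97)]
for t in q: print('s',ray('scene',*t,.055).round(4))
print('plunger',ray('scene',*B(607,80),.022).round(4))
print('hinge top?',ray('scene',*A(425,407),.0765).round(4))
print('knob top',ray('scene',*A(518,350),.1005).round(4))
print('work hump corners',[ray('scene',*A(*p),.068).round(4).tolist() for p in((122,72),(175,38),(221,95),(165,135))])
E
python3 est.py
```

```text
[ 0.5823 -0.1084  0.012 ]
[ 0.4525 -0.1084  0.012 ]
[0.4563 0.2364 0.012 ]
[0.5808 0.2318 0.012 ]
s [ 0.5011 -0.3343  0.055 ]
s [ 0.4845 -0.2994  0.055 ]
s [ 0.5208 -0.2808  0.055 ]
s [ 0.5375 -0.3159  0.055 ]
plunger [ 0.5391 -0.3602  0.022 ]
hinge top? [0.5168 0.2157 0.0765]
knob top [0.4621 0.2229 0.1005]
work hump corners [[0.5394, -0.0655, 0.068], [0.4991, -0.0694, 0.068], [0.4978, -0.0201, 0.068], [0.5412, -0.0141, 0.068]]
```

```bash
cat > to.py <<'E'
# usage: to.py x y z yaw(tool x) -> shift mm along tool axes and rz
import sys,numpy as np
from scipy.spatial.transform import Rotation as R
from bench import ctrl
def st():
    s=ctrl.get_state();M=R.from_rotvec(s['tool_rot']).as_matrix()
    print('t %.2f'%s['time'],'tcp',(s['position']*1e3).round(1),'yaw %.4f'%np.arctan2(M[1,0],M[0,0]),'tilt',M[:2,2].round(4),'F',s['ft_force'].round(1),'g %.3f'%s['grip_width'])
    return s,M
if __name__=='__main__':
    s,M=st()
    if len(sys.argv)>4:
        x,y,z,w=map(float,sys.argv[1:5])
        T=np.array([[np.cos(w),np.sin(w),0],[np.sin(w),-np.cos(w),0],[0,0,-1]]).T.T
        print('shift',(M.T@(np.array([x,y,z])-s['position'])*1e3).round(1),'turn',R.from_matrix(M.T@T).as_rotvec().round(4))
E
python3 -m creep '[[[1,42,-22,0,0,0,0],[1,84,-45,0,0,0,0],[1,125,-67,0,0,0,0],[1,167,-89,0,0,0,0],[1,209,-112,0,0,0,0]]]'
python3 -m creep '[[[1,42,-22,0,0,0,0],[1,84,-45,0,0,0,0],[1,125,-67,0,0,0,0],[1,167,-89,0,0,0,0],[1,209,-112,0,0,0,0]]]'
python3 -m creep '[[[1,0,0,0,0,0,-0.148],[1,0,0,0,0,0,-0.296],[1,0,0,0,0,0,-0.444],[1,0,0,0,0,0,-0.592],[1,0,0,0,0,0,-0.74]]]'
python3 -m creep '[[[1,0,0,0,0,0,-0.148],[1,0,0,0,0,0,-0.296],[1,0,0,0,0,0,-0.444],[1,0,0,0,0,0,-0.592],[1,0,0,0,0,0,-0.74]]]'
python3 -m creep '[[[1,0,0,0,0,0,-0.148],[1,0,0,0,0,0,-0.296],[1,0,0,0,0,0,-0.296],[1,0,0,0,0,0,-0.296]]]'
python3 to.py .511 -.3076 .15 2.03
python3 - <<'E'
from look import *
import pickle
p=ctrl.camera_params('wrist');pickle.dump(p,open('w1.pkl','wb'));snap('wrist','w1.png')
print(np.round(p['K'],1).tolist(),np.round(p['pose'],3).tolist())
E
```

```text
time: 0.6
position: [0.3378, -0.4671, 0.1916]
tool_rot: [-3.116, -0.396, 0.001]
ft_force: [-0.2, -0.8, -0.2]
grip_width: 1.002
time: 1.1
position: [0.5121, -0.3066, 0.1916]
tool_rot: [3.117, 0.395, -0.001]
ft_force: [0.5, -0.4, 0.6]
grip_width: 0.999
time: 1.6
position: [0.5109, -0.3077, 0.1913]
tool_rot: [-2.757, -1.504, 0.001]
ft_force: [0.9, 1.0, -0.8]
grip_width: 0.997
time: 2.1
position: [0.5109, -0.3078, 0.1914]
tool_rot: [-2.027, -2.399, 0.0]
ft_force: [0.2, 0.4, 1.2]
grip_width: 0.997
time: 2.5
position: [0.511, -0.3079, 0.1916]
tool_rot: [-1.664, -2.664, -0.0]
ft_force: [-0.2, -1.0, -0.6]
grip_width: 0.999
t 2.50 tcp [ 511.  -307.9  191.6] yaw 2.0252 tilt [-0.0006  0.0004] F [-0.2 -1.  -0.6] g 0.999
shift [ 0.2  0.2 41.6] turn [-0.0003 -0.0006 -0.0048]
[[427.7, 0.0, 316.9], [0.0, 427.7, 240.1], [0.0, 0.0, 1.0]] [[0.899, 0.42, 0.127, 0.475], [0.439, -0.86, -0.261, -0.235], [0.0, 0.29, -0.957, 0.384], [0.0, 0.0, 0.0, 1.0]]
```

View pics/w1.png

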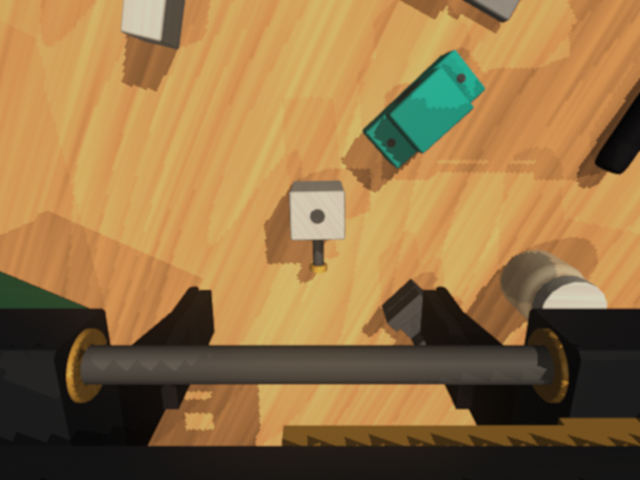

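The wrist view shows the stop block top with corners at about (290,191), (343,188), (345,239), (291,241), hole (317,216), plunger head (319,268), and the vee at (405,305) nearby.

```bash
python3 - <<'E'
from look import *
import pickle
p=pickle.load(open('w1.pkl','rb'))
c=[ray(0,*q,.055,p)[:2] for q in((290,191),(343,188.5),(345,239),(291,241))]
print(np.round(c,4).tolist(),np.mean(c,0)); d=[c[1]-c[0],c[2]-c[3]]
print('yawx',[np.arctan2(*v[::-1]) for v in d],[np.linalg.norm(v) for v in d]); 
for a,b in((0,3),(1,2)): v=c[a]-c[b];print('yawy-90',np.arctan2(v[1],v[0])-np.pi/2)
print('hole',ray(0,317,216,.055,p),'tip',ray(0,319,269,.022,p),'vee',ray(0,405,290,.038,p),ray(0,384,312,.0,p))
E
```

```text
[[0.4825, -0.2984], [0.5186, -0.2787], [0.5386, -0.3144], [0.5004, -0.3349]] [ 0.5100464  -0.30658055]
yawx [np.float64(0.501484374287852), np.float64(0.4925970717863241)] [np.float64(0.041153995078485835), np.float64(0.043406343835771063)]
yawy-90 0.4554899862801527
yawy-90 0.5108816818561879
hole [ 0.5101178  -0.30716323  0.055     ] tip [ 0.53681431 -0.35772926  0.022     ] vee [ 0.61040741 -0.33691744  0.038     ] [ 0.61822904 -0.377711    0.        ]
```

```bash
python3 -m creep '[[[1,0,0,40,0,0,-0.03],[1,0,0,80,0,0,-0.03],[1,0,0,120,0,0,-0.03],[1,0,0,120,0,0,-0.03]]]' >/dev/null
python3 to.py .5105 -.307 .023 2.056
```

```text
t 2.95 tcp [ 506.8 -305.7   66.2] yaw 2.0570 tilt [-0.0093  0.006 ] F [-0.2  0.8  0.1] g 1.001
shift [-3.3  2.9 43.2] turn [-0.0054 -0.0097  0.001 ]
```

```bash
python3 -m creep '[[[1,0,0,0,0,0,0],[1,0,0,0,0,0,0]]]' >/dev/null
python3 to.py .5105 -.307 .023 2.056
```

```text
t 3.15 tcp [ 513.  -308.7   74.6] yaw 2.0581 tilt [ 0.0034 -0.0022] F [0.2 0.  0.5] g 1.001
shift [ 2.9 -1.5 51.6] turn [0.002  0.0035 0.0021]
```

```bash
python3 -m creep '[[[1,1,0,15,0,0,0],[1,1,0,30,0,0,0],[1,1,0,42,0,0,0],[1,1,0,48,0,0,0],[1,1,0,48,0,0,0]]]' >/dev/null
python3 to.py .5105 -.307 .023 2.056
python3 -m creep '[[[1,0,0,0,0,0,0],[1,0,0,0,0,0,0]]]' >/dev/null
python3 to.py .5105 -.307 .023 2.056
python3 -m creep '[[[0.4,0,0,0,0,0,0],[0.4,0,0,0,0,0,0],[0.4,0,0,0,0,0,0],[0.4,0,0,0,0,0,0],[0.4,0,0,0,0,0,0]]]' 30 >/dev/null
python3 -m creep '[[[0.4,0,0,0,0,0,0],[0.4,0,0,0,0,0,0],[0.4,0,0,0,0,0,0],[0.4,0,0,0,0,0,0],[0.4,0,0,0,0,0,0]]]' >/dev/null
python3 to.py
```

```text
t 3.65 tcp [ 509.7 -306.5   22.3] yaw 2.0589 tilt [-0.0022  0.0016] F [-0.6 -0.   0.1] g 1.000
shift [-0.8  0.4 -0.7] turn [-0.0012 -0.0025  0.0029]
t 3.85 tcp [ 511.3 -307.3   24.5] yaw 2.0589 tilt [ 0.0009 -0.0006] F [ 0.3  0.3 -0.4] g 0.998
shift [ 0.6 -0.6  1.5] turn [0.0005 0.0009 0.0029]
t 4.85 tcp [ 511.3 -307.6   24.9] yaw 2.0587 tilt [ 0.001  -0.0012] F [-1.1  0.2  6.1] g 0.402
```

Width 0.40 (35 mm) is narrower than the 44 mm block, so I need to look.

```bash
python3 - <<'E'
from look import *
snap('wrist','w2.png');a=cv2.imread('pics/w2.png')
snap('scene','s2.png');b=cv2.imread('pics/s2.png')[90:200,190:330]
snap('side','d2.png');c=cv2.imread('pics/d2.png')[130:240,280:420]
o=np.zeros((600,800,3),np.uint8);o[:300,:400]=cv2.resize(a,(400,300))
o[:300,400:]=cv2.resize(b,(382,300))[:, :400].copy() if 0 else cv2.resize(b,(400,300))
o[300:,:400]=cv2.resize(c,(400,300))
cv2.imwrite('pics/m2.png',o)
E
```

```text
(no output)
```

View pics/m2.png

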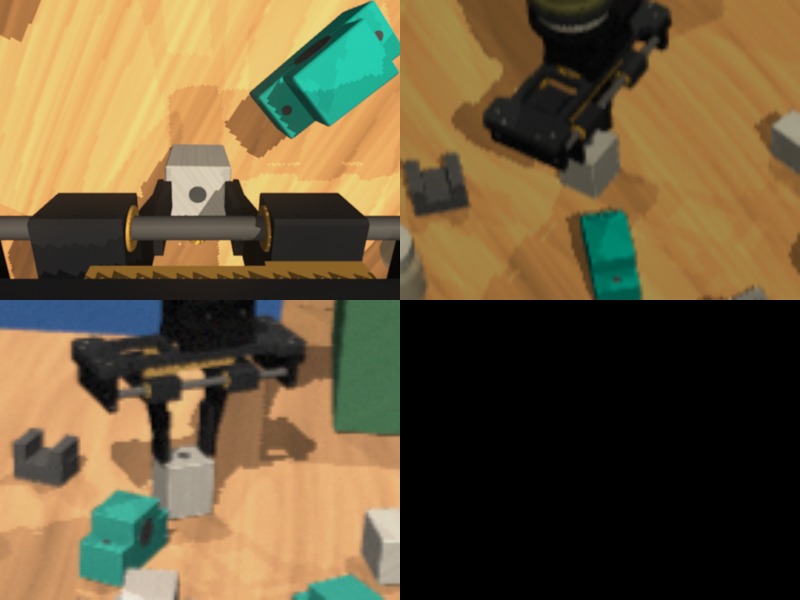

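The block is held between the fingers, so the opening scale isn't linear. I'll command it fully shut to make sure of the squeeze, then lift.

```bash
python3 -m creep '[[[0,0,0,0,0,0,0],[0,0,0,0,0,0,0],[0,0,0,0,0,0,0]]]' 35 >/dev/null
python3 to.py
python3 -m creep '[[[0,0,0,-10,0,0,0],[0,0,0,-25,0,0,0],[0,0,0,-45,0,0,0],[0,0,0,-65,0,0,0],[0,0,0,-80,0,0,0]]]' >/dev/null
python3 -m creep '[[[0,0,0,-10,0,0,0],[0,0,0,-15,0,0,0],[0,0,0,-15,0,0,0],[0,0,0,-15,0,0,0]]]' >/dev/null
python3 to.py .515 .12 .14 1.5708
```

```text
t 5.30 tcp [ 511.4 -307.8   24.9] yaw 2.0586 tilt [ 0.0012 -0.0014] F [-0.1 -0.8  5.2] g 0.212
t 6.20 tcp [ 510.3 -306.8  118.2] yaw 2.0588 tilt [-0.0011  0.0006] F [-0.3 -0.6 -0. ] g 0.003
shift [374.8 204.3 -21.5] turn [-0.0009 -0.0009  0.488 ]
```

The grasp failed: the fingers closed to 0. I'll look again.

```bash
python3 -m creep '[[[1,0,0,-70,0,0,0],[1,0,0,-70,0,0,0],[1,0,0,-70,0,0,0],[1,0,0,-70,0,0,0],[1,0,0,-70,0,0,0]]]' 30 >/dev/null
python3 to.py
python3 - <<'E'
from look import *
import pickle
p=ctrl.camera_params('wrist');pickle.dump(p,open('w3.pkl','wb'));snap('wrist','w3.png');a=cv2.imread('pics/w3.png')[120:330,170:470]
b=cv2.imread('pics/raw_w2.png')[260:480,220:440]
s=ctrl.get_state()['position'];print(proj('wrist',s),proj('wrist',[.5105,-.307,.055]))
snap('scene','s3.png');c=cv2.imread('pics/s3.png')[120:180,215:295]
o=np.zeros((600,800,3),np.uint8);o[:350,:500]=cv2.resize(a,(500,350));o[:300,500:]=cv2.resize(b,(300,300))
o[360:600,:320]=cv2.resize(c,(320,240))
d=cv2.imread('pics/raw_d2.png')[170:220,320:370];o[310:600,500:790]=cv2.resize(d,(290,290))
cv2.imwrite('pics/m3.png',o)
E
```

```text
t 6.70 tcp [ 509.6 -306.6  186.9] yaw 2.0587 tilt [-0.0029  0.0018] F [ 0.   1.2 -0.3] g 0.372
[317.95710301 284.65787148] [318.46717603 220.08273846]
```

View pics/m3.png

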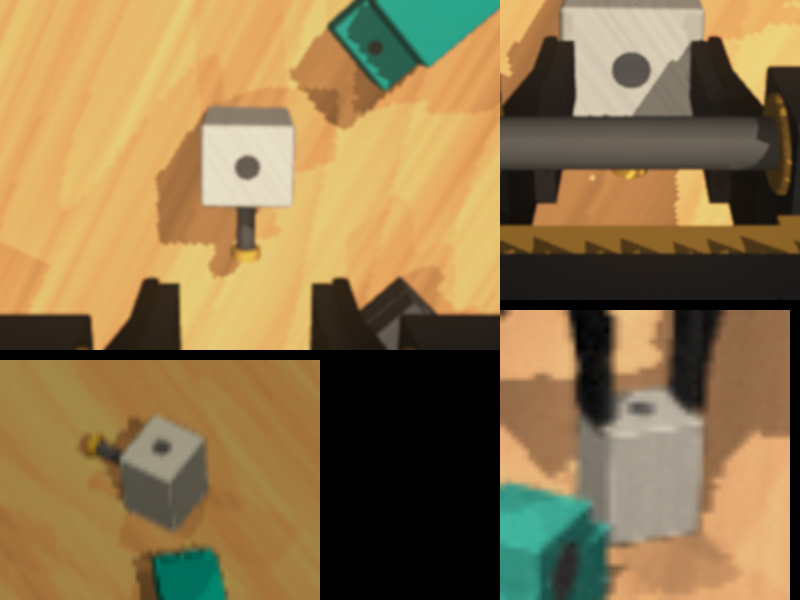

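```bash
python3 - <<'E'
from look import *
a=np.array([np.cos(.485),np.sin(.485),0])
for z in(.025,.045,.055,.065):
  for w in(.0175,.0325): print(z,w,[(n,(proj(n,np.array([.5113,-.3076,z])+s*w*a)).round(1).tolist()) for n in('side','scene') for s in(1,-1)])
print('block top c',proj('side',[.5105,-.307,.055]),proj('scene',[.5105,-.307,.055]))
d=cv2.imread('pics/raw_d2.png')[160:220,310:380];e=cv2.imread('pics/raw_s2.png')[120:170,230:290]
cv2.imwrite('pics/m4.png',np.hstack([cv2.resize(d,(420,360),interpolation=cv2.INTER_CUBIC),cv2.resize(e,(360,300),interpolation=cv2.INTER_CUBIC).repeat(1,0)[:360] if 0 else cv2.copyMakeBorder(cv2.resize(e,(360,300),interpolation=cv2.INTER_CUBIC),0,60,0,0,0)]))
E
```

```text
0.025 0.0175 [('side', [337.1, 197.2]), ('side', [349.7, 195.1]), ('scene', [252.6, 153.5]), ('scene', [259.7, 144.5])]
0.025 0.0325 [('side', [331.7, 198.0]), ('side', [355.0, 194.3]), ('scene', [249.5, 157.4]), ('scene', [262.7, 140.8])]
0.045 0.0175 [('side', [337.4, 190.1]), ('side', [350.0, 188.1]), ('scene', [252.1, 148.7]), ('scene', [259.2, 139.7])]
0.045 0.0325 [('side', [331.9, 190.9]), ('side', [355.4, 187.2]), ('scene', [249.0, 152.6]), ('scene', [262.3, 135.9])]
0.055 0.0175 [('side', [337.5, 186.5]), ('side', [350.2, 184.5]), ('scene', [251.8, 146.3]), ('scene', [259.0, 137.2])]
0.055 0.0325 [('side', [332.0, 187.3]), ('side', [355.6, 183.7]), ('scene', [248.7, 150.2]), ('scene', [262.1, 133.4])]
0.065 0.0175 [('side', [337.6, 182.9]), ('side', [350.4, 180.9]), ('scene', [251.6, 143.8]), ('scene', [258.8, 134.7])]
0.065 0.0325 [('side', [332.1, 183.7]), ('side', [355.8, 180.1]), ('scene', [248.4, 147.7]), ('scene', [261.9, 130.9])]
block top c [344.1765121  185.62341156] [255.82173425 141.74125494]
```

View pics/m4.png

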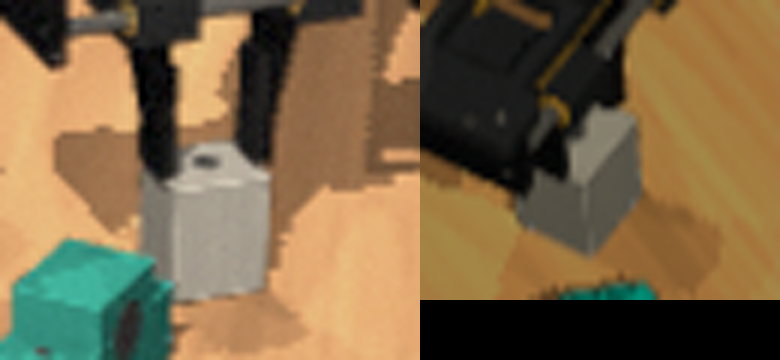

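```bash
python3 - <<'E'
from look import *
import to
print([a for a in dir(ctrl) if a[0]!='_'], getattr(ctrl,'grasp_offset',None))
s,M=to.st(); t=s['position']
for n in('side','scene'):
    snap(n,n+'5.png')
    print(n,'tcp',proj(n,t),'tips',[proj(n,t+q*M[:,1]*.0435).round(1).tolist() for q in(1,-1)],'z+30',[proj(n,t+q*M[:,1]*.0435+[0,0,.03]).round(1).tolist() for q in(1,-1)])
cs=[]
for n in('side','scene'):
    u,v=proj(n,t).astype(int);x0,y0=max(u-50,0),max(v-50,0);print(n,'crop origin',x0,y0)
    cs.append(cv2.resize(cv2.imread(f'pics/{n}5.png')[y0:y0+90,x0:x0+100],(400,360),interpolation=cv2.INTER_CUBIC))
cv2.imwrite('pics/m5.png',np.hstack(cs))
E
```

```text
['MotionError', 'camera_params', 'close_job', 'get_image', 'get_state', 'grasp_offset'] 0.0187
t 6.80 tcp [ 509.8 -306.6  187.1] yaw 2.0588 tilt [-0.0025  0.0017] F [-1.2 -0.9  0.1] g 0.467
side tcp [346.7040916  136.05307624] tips [[330.0, 138.2], [363.1, 133.9]] z+30 [[330.4, 126.2], [363.8, 122.1]]
scene tcp [252.64682021 106.63389556] tips [[242.9, 118.4], [262.1, 95.1]] z+30 [[241.8, 109.8], [261.5, 86.3]]
side crop origin 296 86
scene crop origin 202 56
```

View pics/m5.png

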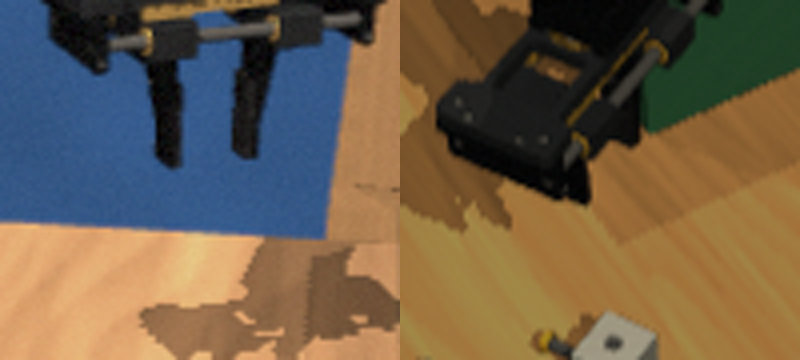

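The images show the real fingertips about 25–30 mm above the reported TCP. The contact on the block's 55 mm top at a reported 25 mm agrees. The fingers were resting on top of the block, so I'll descend lower this time.

```bash
python3 -m creep '[[[1,0,0,30,0,0,0],[1,0,0,60,0,0,0],[1,0,0,90,0,0,0],[1,0,0,110,0,0,0],[1,0,0,120,0,0,0]]]' 40 >/dev/null
python3 -m creep '[[[1,0,0,0,0,0,0],[1,0,0,0,0,0,0],[1,0,0,0,0,0,0]]]' >/dev/null
python3 to.py .5105 -.307 -.005 2.056
python3 -m creep '[[[1,0,0,15,0,0,0],[1,0,0,30,0,0,0],[1,0,0,40,0,0,0],[1,0,0,45,0,0,0],[1,0,0,50,0,0,0]]]' >/dev/null
python3 to.py
python3 -m creep '[[[1,0,0,7,0,0,0],[1,0,0,14,0,0,0],[1,0,0,20,0,0,0],[1,0,0,23,0,0,0],[1,0,0,23,0,0,0]]]' >/dev/null
python3 to.py .5105 -.307 -.005 2.056
```

```text
t 7.70 tcp [ 511.8 -307.6   70.4] yaw 2.0588 tilt [ 0.0021 -0.0015] F [0.3 0.6 0.6] g 1.001
shift [ 1.3 -1.  75.4] turn [0.0011 0.0023 0.0028]
t 8.20 tcp [ 510.5 -306.8   18. ] yaw 2.0589 tilt [-0.0007  0.0006] F [ 0.5 -0.6 -0.1] g 1.000
t 8.70 tcp [ 510.4 -306.8   -4.6] yaw 2.0588 tilt [-0.0007  0.0005] F [ 0.1  0.7 -0.6] g 1.002
shift [-0.2 -0.   0.4] turn [-0.0004 -0.0008  0.0028]
```

No contact at -5 mm, which confirms the offset. Now I close the fingers.

```bash
python3 -m creep '[[[0,0,0,0,0,0,0],[0,0,0,0,0,0,0],[0,0,0,0,0,0,0],[0,0,0,0,0,0,0],[0,0,0,0,0,0,0]]]' 40 >/dev/null
python3 to.py
python3 -m creep '[[[0,0,0,0,0,0,0],[0,0,0,0,0,0,0],[0,0,0,0,0,0,0],[0,0,0,0,0,0,0],[0,0,0,0,0,0,0]]]' >/dev/null
python3 to.py
python3 -m creep '[[[0,0,0,-5,0,0,0],[0,0,0,-10,0,0,0],[0,0,0,-20,0,0,0],[0,0,0,-20,0,0,0],[0,0,0,-20,0,0,0]]]' >/dev/null
python3 to.py
```

```text
t 9.20 tcp [ 510.9 -307.1   -3.9] yaw 2.0588 tilt [ 0.0002 -0.0003] F [ 0.8  0.9 -0.1] g 0.632
t 9.70 tcp [ 510.7 -307.1   -4. ] yaw 2.0588 tilt [-0.0001 -0.0001] F [ 0.3 -0.4  0.3] g 0.499
t 10.20 tcp [ 511.  -307.2   16.4] yaw 2.0588 tilt [ 0.0007 -0.0006] F [-0.5 -0.2 -5.2] g 0.505
```

```bash
python3 -m creep '[[[0,0,0,-30,0,0,0],[0,0,0,-60,0,0,0],[0,0,0,-90,0,0,0],[0,0,0,-120,0,0,0],[0,0,0,-135,0,0,0]]]' >/dev/null
python3 -m creep '[[[0,0,0,0,0,0,0.122],[0,0,0,0,0,0,0.244],[0,0,0,0,0,0,0.366],[0,0,0,0,0,0,0.488],[0,0,0,0,0,0,0.488]]]' >/dev/null
python3 to.py .515 .11 .15 1.5708
python3 -m creep '[[[0,40,0,0,0,0,0],[0,80,1,0,0,0,0],[0,120,2,0,0,0,0],[0,160,3,0,0,0,0],[0,200,3,0,0,0,0]]]' >/dev/null
python3 -m creep '[[[0,45,0,0,0,0,0],[0,90,1,0,0,0,0],[0,135,2,0,0,0,0],[0,170,2,0,0,0,0],[0,190,2,0,0,0,0]]]' >/dev/null
python3 -m creep '[[[0,10,0,0,0,0,0],[0,20,0,0,0,0,0],[0,20,0,0,0,0,0],[0,20,0,0,0,0,0]]]' >/dev/null
python3 to.py .515 .11 .15 1.5708
python3 - <<'E'
from look import *
import pickle
p=ctrl.camera_params('wrist');pickle.dump(p,open('w6.pkl','wb'));snap('wrist','w6.png')
print(proj('wrist',[.517,.158,.027]),proj('wrist',[.517,.215,.0765]))
E
```

```text
t 11.20 tcp [ 510.2 -306.7  149.8] yaw 1.5707 tilt [-0.0016  0.0008] F [-0.  -0.2 -5.7] g 0.504
shift [4.167e+02 4.800e+00 2.000e-01] turn [-0.0016 -0.0008 -0.0001]
t 12.60 tcp [515.9 101.5 150.7] yaw 1.5698 tilt [-0.0004 -0.0009] F [ 0.  -0.8 -6. ] g 0.500
shift [ 8.5 -0.9  0.7] turn [-0.0004  0.0009 -0.001 ]
[319.43270669 144.46708981] [319.86669389  49.53263994]
```

View pics/w6.png

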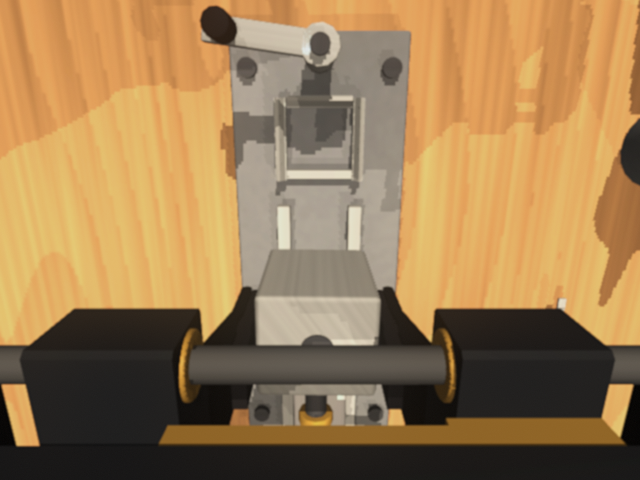

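The wrist view shows the held block at about (318,320) with its plunger towards -y, and the empty pocket with outer walls at u 277–364, front wall rows 172–181 and back wall rows 96–104. The rail ends are at row 207, the hinge at (320,44), and the knob top at (219,23).

```bash
python3 - <<'E'
from look import *
import pickle
p=pickle.load(open('w6.pkl','rb'))
im=cv2.imread('pics/w6.png')[85:240,230:420];cv2.imwrite('pics/c6.png',cv2.resize(im,None,fx=3.8,fy=3.8,interpolation=cv2.INTER_CUBIC))
r=lambda u,v,z:ray(0,u,v,z,p)[:2].round(4).tolist()
print('outer x',r(277,140,.027),r(364,140,.027),'plate',r(236,170,.012),r(405,170,.012),r(240,260,.012),r(399,260,.012))
print('railend',r(284,207,.022),r(354,207,.022),'rails',r(284,240,.022),r(354,240,.022))
print('front wall in/out',r(319,171.5,.020),r(319,181,.020),'back',r(319,96,.046),r(319,102,.046))
print('far edge',r(320,31,.012),'hinge',r(320,44,.0765),r(320,44,.088),'knob',r(219,22,.1005))
E
```

```text
outer x [0.4863, 0.1615] [0.549, 0.1614] plate [0.4527, 0.138] [0.5829, 0.1378] [0.4519, 0.0645] [0.5823, 0.0643]
railend [0.4898, 0.1111] [0.5434, 0.111] rails [0.4892, 0.0847] [0.544, 0.0846]
front wall in/out [0.5166, 0.1379] [0.5166, 0.1307] back [0.5165, 0.1909] [0.5165, 0.1872]
far edge [0.5174, 0.2353] hinge [0.5169, 0.2182] [0.5169, 0.2166] knob [0.465, 0.2254]
```

View pics/c6.png

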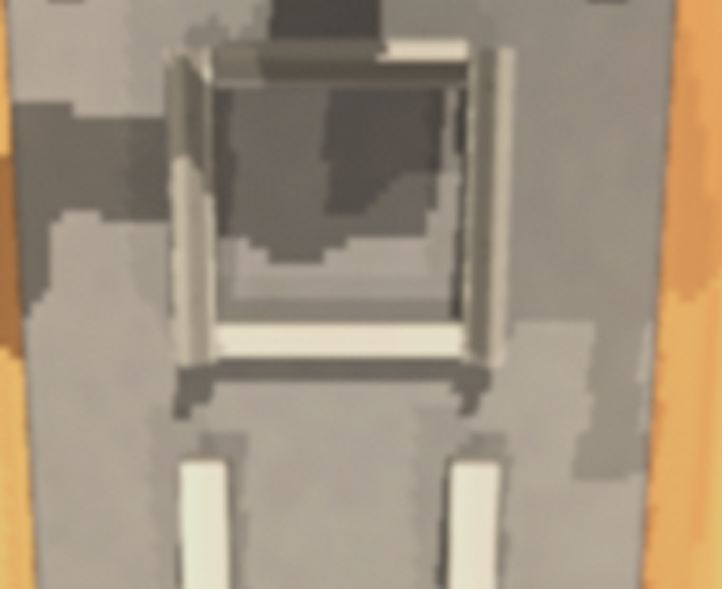

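```bash
python3 -m creep '[[[0,20,0.5,0,0,0,0],[0,40,1,20,0,0,0],[0,55,1,45,0,0,0],[0,60,1,65,0,0,0],[0,60,1,80,0,0,0]]]' >/dev/null
python3 -m creep '[[[0,0,0,10,0,0,0],[0,0,0,20,0,0,0],[0,0,0,25,0,0,0],[0,0,0,25,0,0,0],[0,0,0,25,0,0,0]]]' >/dev/null
python3 to.py .517 .1613 .03 1.5708
python3 -m creep '[[[0,0,0,0,0,0,0],[0,0,0,0,0,0,0]]]' >/dev/null
python3 to.py .517 .1613 .03 1.5708
```

```text
t 13.65 tcp [517.3 162.9  46.5] yaw 1.5705 tilt [0.001 0.   ] F [ 0.6  0.3 -5.1] g 0.501
shift [-1.6 -0.3 16.5] turn [ 0.001  -0.     -0.0003]
t 13.85 tcp [517.2 163.1  46.5] yaw 1.5708 tilt [ 0.0011 -0.    ] F [ 0.3  0.4 -6.1] g 0.502
shift [-1.8 -0.3 16.5] turn [ 0.0011  0.     -0.    ]
```

```bash
python3 -m creep '[[[0,-1.7,0,6,0,0,0],[0,-1.7,0,12,0,0,0],[0,-1.7,0,18,0,0,0],[0,-1.7,0,18,0,0,0]]]' >/dev/null
python3 to.py
python3 -m creep '[[[0,0,0,3,0,0,0],[0,0,0,6,0,0,0],[0,0,0,9,0,0,0],[0,0,0,9,0,0,0]]]' >/dev/null
python3 to.py
```

```text
t 14.25 tcp [515.6 160.8  26.5] yaw 1.5709 tilt [-0.0025 -0.0005] F [ 0.6 -0.3 -6.5] g 0.501
t 14.65 tcp [516.4 161.1  18.4] yaw 1.5709 tilt [-0.0009 -0.0003] F [-0.8 -0.1 -5.9] g 0.501
```

```bash
python3 -m creep '[[[0,0,0,2,0,0,0],[0,0,0,4,0,0,0],[0,0,0,6,0,0,0],[0,0,0,6,0,0,0]]]' >/dev/null
python3 to.py
python3 -m creep '[[[0,0,0,2,0,0,0],[0,0,0,3,0,0,0],[0,0,0,4,0,0,0],[0,0,0,4,0,0,0]]]' >/dev/null
python3 to.py
```

```text
t 15.05 tcp [516.5 161.1  12.6] yaw 1.5709 tilt [-0.0005 -0.0002] F [-0.2 -0.2 -5.8] g 0.501
t 15.45 tcp [516.6 161.2   8.8] yaw 1.5708 tilt [-0.0003 -0.0001] F [ 0.2 -0.8 -6.1] g 0.503
```

```bash
python3 -m creep '[[[0,0,0,1,0,0,0],[0,0,0,2,0,0,0],[0,0,0,2,0,0,0]]]' >/dev/null
python3 to.py
python3 - <<'E'
from look import *
snap('side','side7.png');snap('scene','scene7.png')
a=cv2.imread('pics/side7.png')[260:350,270:390];b=cv2.imread('pics/scene7.png')[230:330,310:410]
cv2.imwrite('pics/m7.png',np.hstack([cv2.resize(a,(420,315),interpolation=cv2.INTER_CUBIC),cv2.resize(b,(315,315),interpolation=cv2.INTER_CUBIC)]))
E
```

```text
t 15.75 tcp [516.9 161.3   8. ] yaw 1.5708 tilt [ 0.0002 -0.0008] F [-2.2 -1.5  5.1] g 0.504
```

The block reached the pocket floor exactly at the predicted height (reported 8.0). I'll release it, lift, and go to the knob.

```bash
python3 -m creep '[[[0.8,0,0,0,0,0,0],[0.8,0,0,0,0,0,0],[0.8,0,0,0,0,0,0],[0.8,0,0,0,0,0,0],[0.8,0,0,0,0,0,0]]]' >/dev/null
python3 to.py
python3 -m creep '[[[0.8,0,0,-5,0,0,0],[0.8,0,0,-20,0,0,0],[0.8,0,0,-45,0,0,0],[0.8,0,0,-75,0,0,0],[0.8,0,0,-105,0,0,0]]]' >/dev/null
python3 -m creep '[[[0.8,25,-20,0,0,0,0],[0.8,45,-40,0,0,0,0],[0.8,60,-50,0,0,0,0],[0.8,65,-54,0,0,0,0],[0.8,65,-54,0,0,0,0]]]' >/dev/null
python3 -m creep '[[[0.5,0,0,0,0,0,0.145],[0.5,0,0,0,0,0,0.29],[0.5,0,0,0,0,0,0.435],[0.5,0,0,0,0,0,0.58],[0.5,0,0,0,0,0,0.725]]]' >/dev/null
python3 -m creep '[[[0.5,0,0,0,0,0,0.145],[0.5,0,0,0,0,0,0.145],[0.5,0,0,0,0,0,0.145],[0.5,0,0,0,0,0,0.145]]]' >/dev/null
python3 to.py .4625 .226 .057 .7
python3 - <<'E'
from look import *
a=cv2.imread('pics/m7.png')
snap('wrist','w8.png');b=cv2.imread('pics/w8.png')[:360]
snap('side','side8.png');c=cv2.imread('pics/side8.png')[240:350,280:400]
o=np.zeros((600,800,3),np.uint8);o[:285,:380]=cv2.resize(b,(380,285));o[:285,400:800]=cv2.resize(c,(400,285));o[290:290+300,:700]=cv2.resize(a,(700,300))
cv2.imwrite('pics/m8.png',o)
E
```

```text
t 16.35 tcp [516.9 161.3   6.9] yaw 1.5708 tilt [0.0002 0.0001] F [-0.2  0.8  0.1] g 0.785
t 18.25 tcp [463.1 225.8 111.9] yaw 0.7025 tilt [-0.     -0.0001] F [0.1 0.5 0.5] g 0.501
shift [-0.3 -0.6 54.9] turn [0.0001 0.0001 0.0025]
```

View pics/m8.png

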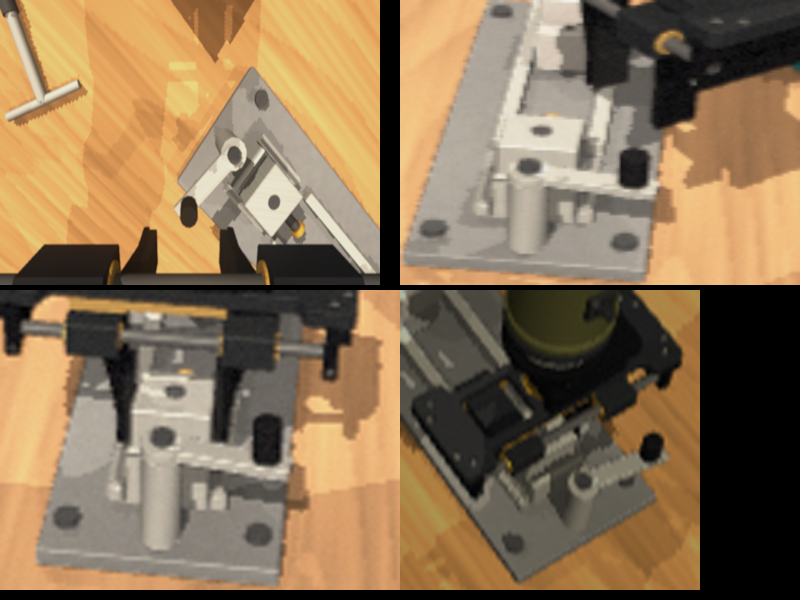

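The stop block stands square in the pocket with its plunger to -y. The lever is still open, and the knob lies between the fingers (raw about (318,255)).

```bash
python3 - <<'E'
from look import *
for n,u,v,z in(('knob',318.3,255,.1005),('knobbot',318.3,282,.0765),('hinge',395,189.5,.0765),('hole',461,255,.067)): print(n,ray('wrist',u,v,z).round(4))
import numpy as np
h=np.array([.517,.2178])
for a in(1.72,1.4,1.1,.8,.5,.25,.1,0,-.1): print(a,(h+.055*np.array([-np.sin(a),-np.cos(a)])).round(4))
E
```

```text
knob [0.4705 0.2328 0.1005]
knobbot [0.4518 0.2169 0.0765]
hinge [0.5192 0.22   0.0765]
hole [0.5157 0.1615 0.067 ]
1.72 [0.4626 0.226 ]
1.4 [0.4628 0.2085]
1.1 [0.468  0.1929]
0.8 [0.4775 0.1795]
0.5 [0.4906 0.1695]
0.25 [0.5034 0.1645]
0.1 [0.5115 0.1631]
0 [0.517  0.1628]
-0.1 [0.5225 0.1631]
```

```bash
python3 -m creep '[[[0.5,0,0,15,0,0,0],[0.5,0,0,30,0,0,0],[0.5,0,0,43,0,0,0],[0.5,0,0,50,0,0,0],[0.5,0,0,54,0,0,0]]]' 10 >/dev/null
python3 to.py
python3 -m creep '[[[0.23,0,0,0,0,0,0],[0.23,0,0,0,0,0,0],[0.23,0,0,0,0,0,0],[0.23,0,0,0,0,0,0],[0.23,0,0,0,0,0,0]]]' >/dev/null
python3 to.py
python3 -m creep '[[[0.23,-6,7,0,0,0,0],[0.23,-11,13.5,0,0,0,0],[0.23,-14.5,21,0,0,0,0],[0.23,-17,29,0,0,0,0],[0.23,-17,29,0,0,0,0]]]' >/dev/null
python3 to.py
```

```text
t 18.85 tcp [461.9 226.   56.5] yaw 0.7012 tilt [-0.0021 -0.0004] F [1.  1.2 0.1] g 0.502
t 19.35 tcp [463.  226.3  58.2] yaw 0.7007 tilt [ 0.0007 -0.    ] F [-0.2 -0.4 -0.4] g 0.243
t 19.85 tcp [469.8 190.7  57.8] yaw 0.6979 tilt [ 0.0012 -0.0013] F [-0.1 -0.2 -0.3] g 0.227
```

```bash
python3 -m creep '[[[0.23,-1,9,0,0,0,0],[0.23,-1.3,16.4,0,0,0,0],[0.23,0,24,0,0,0,0],[0.23,2.2,32.4,0,0,0,0],[0.23,2.2,32.4,0,0,0,0]]]' >/dev/null
python3 to.py
python3 -m creep '[[[0.23,3,6,0,0,0,0],[0.23,6.6,12,0,0,0,0],[0.23,12,18.4,0,0,0,0],[0.23,16,22,0,0,0,0],[0.23,16,22,0,0,0,0]]]' >/dev/null
python3 to.py
python3 -m creep '[[[0.23,1.5,1.5,0,0,0,0],[0.23,3,2.5,0,0,0,0],[0.23,3,2.5,0,0,0,0]]]' >/dev/null
python3 to.py
```

```text
t 20.35 tcp [492.9 168.6  58. ] yaw 0.6988 tilt [0.0014 0.0001] F [-0.6  0.2 -0.2] g 0.232
t 20.85 tcp [518.8 163.3  58. ] yaw 0.7004 tilt [0.001  0.0006] F [ 0.2 -0.1 -0.7] g 0.232
t 21.15 tcp [521.5 163.5  57.9] yaw 0.7011 tilt [0.0002 0.    ] F [-0.3  0.6 -0.6] g 0.232
```

```bash
for i in 1; do python3 -m creep '[[[0.23,1.2,1,0,0,0,0],[0.23,2.3,2,0,0,0,0],[0.23,2.3,2,0,0,0,0]]]' >/dev/null; python3 to.py; done
python3 -m creep '[[[0.23,0.8,0.7,0,0,0,0],[0.23,1.5,1.3,0,0,0,0],[0.23,1.5,1.3,0,0,0,0]]]' >/dev/null; python3 to.py
python3 - <<'E'
from look import *
snap('wrist','w9.png');snap('side','side9.png');snap('scene','scene9.png')
im=cv2.imread('pics/side9.png')[240:350,260:400]
# dark knob pixels
a=np.array([cv2.imread('pics/side9.png')[v,u] for v,u in((300,350),)]);print(a)
print('closed knob proj',proj('side',[.517,.163,.0885]).round(),proj('scene',[.517,.163,.0885]).round())
E
```

```text
t 21.45 tcp [522.6 164.2  57.6] yaw 0.7017 tilt [-0.0034  0.0003] F [-4.9  2.   1.3] g 0.228
t 21.75 tcp [523.2 164.7  57.3] yaw 0.7024 tilt [-0.0057  0.0005] F [-7.5  2.7  2.8] g 0.233
[[101 109 112]]
closed knob proj [322. 280.] [358. 273.]
```

Force rose to about 8 N against the stop, so the lever is shut. I'll back off, open, lift, and check the knob's position numerically.

```bash
python3 -m creep '[[[0.23,-1.5,-1.5,0,0,0,0],[0.5,-2.5,-2.2,0,0,0,0],[0.5,-2.5,-2.2,0,0,0,0],[0.5,-2.5,-2.2,0,0,0,0],[0.5,-2.5,-2.2,0,0,0,0]]]' >/dev/null; python3 to.py
python3 -m creep '[[[0.5,0,0,-12,0,0,0],[0.5,0,0,-30,0,0,0],[0.5,0,0,-50,0,0,0],[0.5,0,0,-65,0,0,0],[0.5,0,0,-65,0,0,0]]]' >/dev/null; python3 to.py .517 -.02 .12 1.5708
python3 - <<'E'
from look import *
snap('side','side10.png');snap('scene','scene10.png')
for n,f,z in(('side','side10',.0885),('scene','scene10',.0885)):
    im=cv2.imread(f'pics/{f}.png').max(2);u,v=proj(n,[.517,.163,z]).astype(int)
    m=(im<45).astype(np.uint8);m[:v-25]=0;m[v+25:]=0;m[:,:u-25]=0;m[:,u+25:]=0
    k,_,s,c=cv2.connectedComponentsWithStats(m)
    for i in range(1,k):
        if s[i,4]>15: print(n,(u,v),s[i].tolist(),c[i].round(1),ray(n,*c[i],z).round(4))
E
```

```text
t 22.40 tcp [523.7 162.8  58.1] yaw 0.7001 tilt [ 0.0008 -0.0003] F [-0.4 -0.2 -0.7] g 0.472
t 22.90 tcp [525.  163.9 125.8] yaw 0.7006 tilt [0.005  0.0007] F [ 0.6 -1.   0. ] g 0.501
shift [-124.7  135.4    5.6] turn [ 0.0044 -0.0028 -0.8702]
side (np.int64(321), np.int64(279)) [322, 254, 12, 4, 36] [326.4 255.2] [0.5175 0.0789 0.0885]
side (np.int64(321), np.int64(279)) [318, 275, 8, 13, 89] [321.9 281.1] [0.5167 0.1666 0.0885]
scene (np.int64(357), np.int64(272)) [332, 247, 17, 14, 111] [340.7 252. ] [0.519  0.0986 0.0885]
scene (np.int64(357), np.int64(272)) [365, 247, 17, 21, 231] [374.6 255.6] [0.4591 0.1473 0.0885]
scene (np.int64(357), np.int64(272)) [354, 268, 7, 10, 52] [356.8 272.6] [0.518  0.1614 0.0885]
```

```bash
python3 -m creep '[[[0,0,0,0,0,0,-0.145],[0,0,0,0,0,0,-0.29],[0,0,0,0,0,0,-0.435],[0,0,0,0,0,0,-0.58],[0,0,0,0,0,0,-0.725]]]' 20 >/dev/null
python3 -m creep '[[[0,0,0,0,0,0,-0.145],[0,0,0,0,0,0,-0.145],[0,0,0,0,0,0,-0.145]]]' >/dev/null; python3 to.py .517 -.13 .125 1.5708
python3 -m creep '[[[0,-40,-1,0,0,0,0],[0,-80,-2,0,0,0,0],[0,-120,-3,0,0,0,0],[0,-150,-4,0,0,0,0],[0,-180,-5,0,0,0,0]]]' >/dev/null
python3 -m creep '[[[0,-40,0,0,0,0,0],[0,-80,-1,0,0,0,0],[0,-105,-1,0,0,0,0],[0,-113,-1,0,0,0,0],[0,-113,-1,0,0,0,0]]]' >/dev/null; python3 to.py .517 -.13 .0 1.5708
python3 - <<'E'
from look import *
im=cv2.imread('pics/scene0.png').astype(int)
m=((im[:,:,0]>im[:,:,2]+40)&(im[:,:,1]>im[:,:,2]+40)).astype(np.uint8);m[:160]=0;m[215:]=0
k,l,s,c=cv2.connectedComponentsWithStats(m)
for i in range(1,k):
    if s[i,4]>50:
        v,u=np.where(l==i);print(s[i].tolist()); print([ray('scene',a,b,.02)[:2].round(3).tolist() for a,b in((u[v.argmax()],v.max()),(u.max(),v[u.argmax()]),(u.min(),v[u.argmin()]))])
E
```

```text
t 23.80 tcp [522.5 163.  122.1] yaw 1.5672 tilt [-0.0015 -0.0001] F [-0.5  0.5 -0.1] g 0.005
shift [-293.    -4.5   -2.9] turn [-0.0015  0.0001 -0.0036]
t 24.80 tcp [ 516.8 -130.2  122.6] yaw 1.5673 tilt [-0.0005  0.0006] F [-0.7 -0.5  0.5] g 0.006
shift [  0.2   0.2 122.6] turn [-0.0005 -0.0006 -0.0035]
[253, 168, 21, 36, 535]
[[0.588, -0.156], [0.544, -0.165], [0.551, -0.255]]
[331, 172, 38, 31, 693]
[[0.37, -0.024], [0.325, -0.057], [0.412, -0.097]]
```

```bash
python3 -m creep '[[[0,0,0,30,0,0,0],[0,0,0,60,0,0,0],[0,0,0,85,0,0,0],[0,0,0,100,0,0,0],[0,0,0,105,0,0,0]]]' >/dev/null;python3 to.py
python3 -m creep '[[[0,0,0,6,0,0,0],[0,0,0,12,0,0,0],[0,0,0,17,0,0,0],[0,0,0,17,0,0,0],[0,0,0,17,0,0,0]]]' >/dev/null
python3 to.py
python3 -m creep '[[[0,8,0,0,0,0,0],[0,16,0,0,0,0,0],[0,24,0,0,0,0,0],[0,30,0,0,0,0,0],[0,36,0,0,0,0,0]]]' >/dev/null
python3 to.py
```

```text
t 25.30 tcp [ 516.2 -127.5   16.5] yaw 1.5729 tilt [-0.0024  0.0016] F [-0.1  0.8 -0.1] g 0.007
t 25.80 tcp [ 517.3 -129.8    1.2] yaw 1.5706 tilt [ 0.0004 -0.0002] F [ 0.  -0.4  0.3] g 0.009
t 26.30 tcp [517.2 -94.1   1.1] yaw 1.5710 tilt [ 0.0003 -0.0016] F [ 0.4 -3.1  1.6] g 0.005
```

```bash
python3 -m creep '[[[0,8,0,0,0,0,0],[0,16,0,0,0,0,0],[0,24,0,0,0,0,0],[0,32,0,0,0,0,0],[0,40,0,0,0,0,0]]]' >/dev/null
python3 to.py
python3 -m creep '[[[0,8,0,0,0,0,0],[0,16,0,0,0,0,0],[0,24,0,0,0,0,0],[0,30,0,0,0,0,0],[0,36,0,0,0,0,0]]]' >/dev/null
python3 to.py
python3 -m creep '[[[0,3,0,0,0,0,0],[0,6,0,0,0,0,0],[0,8,0,0,0,0,0],[0,8,0,0,0,0,0]]]' >/dev/null
python3 to.py
```

```text
t 26.80 tcp [517.2 -53.3   1.1] yaw 1.5708 tilt [ 0.0003 -0.0005] F [-0.9 -5.   2.7] g 0.004
t 27.30 tcp [517.  -17.2   0.9] yaw 1.5709 tilt [-0.0002 -0.0002] F [ 0.5 -4.2  1.9] g 0.004
t 27.70 tcp [517.   -9.3   0.8] yaw 1.5709 tilt [-0.0002  0.0004] F [-0.4 -2.   1.5] g 0.008
```

```bash
python3 -m creep '[[[0,2,0,0,0,0,0],[0,4,0,0,0,0,0],[0,6,0,0,0,0,0],[0,6,0,0,0,0,0]]]' >/dev/null
python3 to.py
python3 -m creep '[[[0,1.5,0,0,0,0,0],[0,3,0,0,0,0,0],[0,3,0,0,0,0,0]]]' >/dev/null
python3 to.py
python3 -m creep '[[[0,1.5,0,0,0,0,0],[0,3,0,0,0,0,0],[0,3,0,0,0,0,0]]]' >/dev/null
python3 to.py
python3 -m creep '[[[0,1.5,0,0,0,0,0],[0,3,0,0,0,0,0],[0,3,0,0,0,0,0]]]' >/dev/null
python3 to.py
```

```text
t 28.10 tcp [516.9  -3.    0.8] yaw 1.5712 tilt [-0.0002  0.0006] F [ 0.1 -2.1  1.6] g 0.002
t 28.40 tcp [ 5.169e+02 -2.000e-01  8.000e-01] yaw 1.5712 tilt [-0.0001  0.0004] F [-0.3 -2.3  0.9] g 0.005
t 28.70 tcp [516.9   2.5   0.8] yaw 1.5712 tilt [-0.0003 -0.    ] F [-0.2 -2.  -0.5] g 0.007
t 29.00 tcp [516.9   4.9   0.8] yaw 1.5708 tilt [-0.0003 -0.0006] F [ 1.2 -4.8 -0.1] g 0.007
```

```bash

python3 -m creep '[[[0,1.5,0,0,0,0,0],[0,3,0,0,0,0,0],[0,3,0,0,0,0,0]]]' >/dev/null
python3 to.py
python3 -m creep '[[[0,1,0,0,0,0,0],[0,2,0,0,0,0,0],[0,2,0,0,0,0,0]]]' >/dev/null
python3 to.py
python3 -m creep '[[[0,1,0,0,0,0,0],[0,2,0,0,0,0,0],[0,2,0,0,0,0,0],[0,2,0,0,0,0,0]]]' >/dev/null
python3 to.py
```

```text
t 29.30 tcp [517.    7.9   0.8] yaw 1.5706 tilt [-0.0002 -0.0005] F [ 0.2 -5.1 -0.5] g 0.006
t 29.60 tcp [517.    9.6   0.8] yaw 1.5705 tilt [-0.0002 -0.0009] F [ 0.6 -6.2 -0.9] g 0.005
t 30.00 tcp [517.1  10.9   0.9] yaw 1.5700 tilt [-0.0002 -0.0015] F [-1.  -6.5 -0.6] g 0.005
```

```bash

python3 -m creep '[[[0,1,0,0,0,0,0],[0,2,0,0,0,0,0],[0,2,0,0,0,0,0],[0,2,0,0,0,0,0]]]' >/dev/null
for i in 1 2 3; do python3 to.py;python3 -m creep '[[[0,0,0,0,0,0,0]]]' >/dev/null; done
python3 -m creep '[[[0,1,0,0,0,0,0],[0,2,0,0,0,0,0],[0,2,0,0,0,0,0],[0,2,0,0,0,0,0]]]' >/dev/null
for i in 1 2 3 4; do python3 to.py;python3 -m creep '[[[0,0,0,0,0,0,0]]]' >/dev/null; done
python3 - <<'E'
from look import *
snap('side','side12.png');snap('scene','scene12.png')
a=cv2.imread('pics/side12.png')[225:350,270:390];b=cv2.imread('pics/scene12.png')[200:310,300:410]
cv2.imwrite('pics/m12.png',np.hstack([cv2.resize(a,(400,417),interpolation=cv2.INTER_CUBIC),cv2.resize(b,(400,417),interpolation=cv2.INTER_CUBIC)]))
print('knob',proj('scene',[.517,.163,.0885]))
E
```

```text
t 30.40 tcp [517.   12.4   0.9] yaw 1.5697 tilt [-0.0003 -0.0022] F [ 0.4 -7.8 -0.8] g 0.010
t 30.50 tcp [517.1  12.4   0.9] yaw 1.5697 tilt [-0.0002 -0.0022] F [ 0.6 -8.7  0.5] g 0.005
t 30.60 tcp [517.   12.4   0.8] yaw 1.5697 tilt [-0.0003 -0.0022] F [ 0.2 -7.2  0.1] g 0.007
t 31.10 tcp [517.1  13.8   0.9] yaw 1.5694 tilt [-0.0003 -0.0029] F [ 0.3 -9.3  0.5] g 0.008
t 31.20 tcp [517.1  13.8   0.9] yaw 1.5694 tilt [-0.0002 -0.0029] F [ 0.6 -8.2  0.4] g 0.005
t 31.30 tcp [517.1  13.8   0.9] yaw 1.5694 tilt [-0.0003 -0.0029] F [ 1.8 -9.1  0.9] g 0.006
t 31.40 tcp [517.1  13.8   0.9] yaw 1.5694 tilt [-0.0002 -0.0029] F [ 0.  -7.8 -0.1] g 0.005
knob [357.59696327 272.92807991]
```

View pics/m12.png

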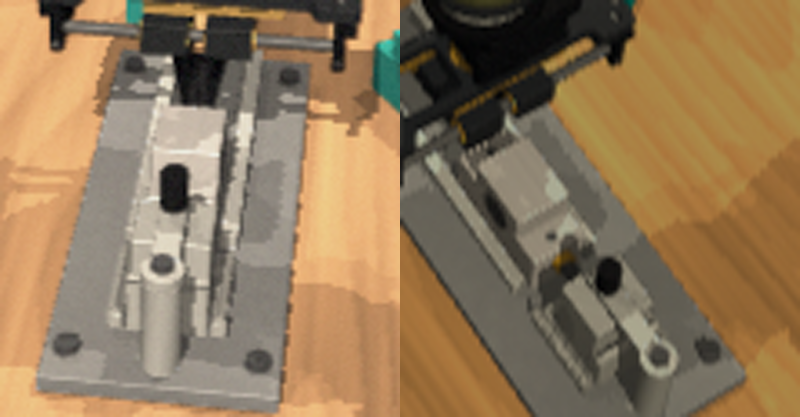

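The last picture shows the lever lying over the stop block with the knob in front, and the work pressing the brass head. Sliding friction read about 2 N before contact, so the spring now carries about 6.5 N. I'll push slightly more.

```bash

python3 -m creep '[[[0,1,0,0,0,0,0],[0,2,0,0,0,0,0],[0,2,0,0,0,0,0],[0,2,0,0,0,0,0]]]' >/dev/null
for i in 1 2 3 4 5 6; do python3 to.py;python3 -m creep '[[[0,0,0,0,0,0,0]]]' >/dev/null; done
python3 - <<'E'
from look import *
snap('scene','scene13.png')
import cv2
im=cv2.imread('pics/scene13.png').max(2);u,v=357,272
m=(im<45).astype(np.uint8);m[:v-12]=0;m[v+15:]=0;m[:,:u-12]=0;m[:,u+12:]=0
k,_,s,c=cv2.connectedComponentsWithStats(m)
print([ (s[i,4],c[i].round(1)) for i in range(1,k) if s[i,4]>15])
E
```

```text
t 32.00 tcp [517.1  15.2   0.9] yaw 1.5691 tilt [-0.0004 -0.0036] F [-0.4 -9.4  0.1] g 0.007
t 32.10 tcp [517.1  15.1   0.9] yaw 1.5691 tilt [-0.0003 -0.0036] F [  0.5 -11.    0.5] g 0.002
t 32.20 tcp [517.1  15.2   0.9] yaw 1.5691 tilt [-0.0003 -0.0036] F [ 0.4 -9.7  0.3] g 0.006
t 32.30 tcp [517.1  15.1   0.9] yaw 1.5691 tilt [-0.0003 -0.0036] F [ -0.6 -10.3   1.3] g 0.006
t 32.40 tcp [517.1  15.1   0.9] yaw 1.5690 tilt [-0.0002 -0.0036] F [  0.4 -10.4   0.7] g 0.005
t 32.50 tcp [517.1  15.2   0.9] yaw 1.5691 tilt [-0.0003 -0.0036] F [ 0.6 -9.8  0.9] g 0.006
[(np.int32(56), array([356.8, 272.4]))]
```

The push is steady at about 10 N, of which roughly 8 N is on the spring (about 12 mm in) after friction. The knob hasn't moved (356.8, 272.4). I'm handing in.

```bash
python3 -c "
from bench import ctrl
print(ctrl.close_job())"
```

```text
the job is handed in; nothing more can be done
None
```

The job is handed in. The stop block is seated in the pocket with its plunger facing the bearing block, and the lever is shut over it. The arm is holding the bearing block against the plunger with a steady push, and the job took about 33 s.

**What the last checks showed**
- **Stop block:** it met the pocket floor at the expected height, and the picture showed it square in the pocket.
- **Lever:** it met its stop at about 8 N. The knob was then found over the pocket at about (0.517, 0.163), and it was still there at the end.
- **Push:** the wrist force was a steady 9.4–11 N. About 2 N of that was sliding friction, measured before contact, which leaves roughly 8 N on the spring. That puts the plunger about 12 mm in, with an uncertainty of about 2 mm. The depth was worked out from force and travel, because I did not measure it directly in a picture.

**What failed or disagreed**
- **Failed first grasp:** the real fingertips sit about 25–30 mm above the reported TCP. The fingers therefore closed on the stop block's top with about 6 N. The block did not visibly move. I lowered for the offset and the second grasp held.
- **Bystanders:** I kept clear of them, but did not check their positions again at the end.

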